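# Transfer vials from the block heater to the carrier rack in reverse order

### The job

Move the four capped vials from the block heater into the four wells of the red carrier rack with the row reversed: the vial next to the heater's control panel goes into the well farthest from the carrier's handle, the next one into the next well, and so on, so that the vial farthest from the panel ends up next to the handle. They are glass: lower each one upright to the floor of its well instead of dropping it, and do not tip any over.

Things in the scene. Friction and masses are not known exactly. Their poses are not given: they have to be found in the camera images.
- heater: Fixed white block heater, 130 mm (x) wide, y = -115 to +195 mm, sides 58 mm high. Origin under the middle of its row of four places, on the work surface; z up. The places lie at x = 0, y = -75, -25, +25, +75 mm, each with a metal block and a vial. The control panel (grey, small display, blue buttons, black dial; 77 mm high) is at its +y end, from y = +109 mm.
- carrier: Fixed red plastic rack, empty at the start: 75 mm (x) by 226 mm (y), top 40 mm high; origin under its middle, on the work surface; z up. Four square wells, 40 mm wide with bevelled edges, at x = 0, y = -75, -25, +25, +75 mm; their floor is 5 mm above the work surface. A looped handle (55 mm high) sticks out at the +y end to y = +140 mm; it may point any way.
- vial_slim_center (a point): Glass vial with a blue screw cap, the tallest and slimmest, straight; loose. Body and cap 22 mm in diameter, 104 mm tall; this point is its centre, 52 mm above its foot; z up. Grip it by the cap (the top 22 mm), fingers across the row. At the start it stands upright in its block, foot 45 mm and top 149 mm above the work surface.
- block_slim: Aluminium block, fixed in the heater, that the slim vial stands in at the start: 46 mm square, 40 mm high, origin at the centre of its underside (30 mm above the work surface), top at 70 mm; round bore 28 mm wide and 25 mm deep. It stays behind in the heater and so shows where in the row that vial started.
- vial_medium_center (a point): Glass vial with a blue screw cap, second tallest, with a shoulder; loose. Body and cap 25 mm in diameter, 96 mm tall; this point is its centre, 48 mm above its foot; z up. Grip it by the cap (the top 22 mm), fingers across the row. At the start it stands upright in its block, foot 45 mm and top 141 mm above the work surface.
- block_medium: Aluminium block, fixed in the heater, that the medium vial stands in at the start: 46 mm square, 40 mm high, origin at the centre of its underside (30 mm above the work surface), top at 70 mm; round bore 31 mm wide and 25 mm deep. It stays behind in the heater and so shows where in the row that vial started.
- vial_stout_center (a point): Glass vial with a blue screw cap, third tallest, with a shoulder; loose. Body and cap 28 mm in diameter, 88 mm tall; this point is its centre, 44 mm above its foot; z up. Grip it by the cap (the top 22 mm), fingers across the row. At the start it stands upright in its block, foot 45 mm and top 133 mm above the work surface.
- block_stout: Aluminium block, fixed in the heater, that the stout vial stands in at the start: 46 mm square, 40 mm high, origin at the centre of its underside (30 mm above the work surface), top at 70 mm; round bore 34 mm wide and 25 mm deep. It stays behind in the heater and so shows where in the row that vial started.
- vial_wide_center (a point): Glass vial with a blue screw cap, the shortest and widest, straight; loose. Body and cap 31 mm in diameter, 80 mm tall; this point is its centre, 40 mm above its foot; z up. Grip it by the cap (the top 22 mm), fingers across the row. At the start it stands upright in its block, foot 45 mm and top 125 mm above the work surface.
- block_wide: Aluminium block, fixed in the heater, that the wide vial stands in at the start: 46 mm square, 40 mm high, origin at the centre of its underside (30 mm above the work surface), top at 70 mm; round bore 37 mm wide and 25 mm deep. It stays behind in the heater and so shows where in the row that vial started.

How it is judged (in metres and radians):
At the end, for the whole second after the job is handed in: Each vial stands in the well that mirrors its starting place (panel end = far from the handle, and so on): centre within 13 mm of the well's centre along the carrier's x and y, foot at most 6 mm above the well's floor, tilt under 0.2 rad, at rest and released (((y of block_slim in the frame of heater between -0.095 and -0.055 m and y of vial_slim_center in the frame of carrier between 0.062 and 0.088 m) or (y of block_slim in the frame of heater between -0.045 and -0.005 m and y of vial_slim_center in the frame of carrier between 0.012 and 0.038 m) or (y of block_slim in the frame of heater between 0.005 and 0.045 m and y of vial_slim_center in the frame of carrier between -0.038 and -0.012 m) or (y of block_slim in the frame of heater between 0.055 and 0.095 m and y of vial_slim_center in the frame of carrier between -0.088 and -0.062 m)) and x of vial_slim_center in the frame of carrier between -0.013 and 0.013 m and z of vial_slim_center in the frame of carrier below 0.063 m and angle between each of vial_slim_center, vial_medium_center, vial_stout_center, vial_wide_center's own z axis and vertical below 0.2 rad and linear speed of each of vial_slim, vial_medium, vial_stout, vial_wide below 0.02 m/s and contact force between each of vial_slim, vial_medium, vial_stout, vial_wide and the fingers below 0.05 N and ((y of block_medium in the frame of heater between -0.095 and -0.055 m and y of vial_medium_center in the frame of carrier between 0.062 and 0.088 m) or (y of block_medium in the frame of heater between -0.045 and -0.005 m and y of vial_medium_center in the frame of carrier between 0.012 and 0.038 m) or (y of block_medium in the frame of heater between 0.005 and 0.045 m and y of vial_medium_center in the frame of carrier between -0.038 and -0.012 m) or (y of block_medium in the frame of heater between 0.055 and 0.095 m and y of vial_medium_center in the frame of carrier between -0.088 and -0.062 m)) and x of vial_medium_center in the frame of carrier between -0.013 and 0.013 m and z of vial_medium_center in the frame of carrier below 0.059 m and ((y of block_stout in the frame of heater between -0.095 and -0.055 m and y of vial_stout_center in the frame of carrier between 0.062 and 0.088 m) or (y of block_stout in the frame of heater between -0.045 and -0.005 m and y of vial_stout_center in the frame of carrier between 0.012 and 0.038 m) or (y of block_stout in the frame of heater between 0.005 and 0.045 m and y of vial_stout_center in the frame of carrier between -0.038 and -0.012 m) or (y of block_stout in the frame of heater between 0.055 and 0.095 m and y of vial_stout_center in the frame of carrier between -0.088 and -0.062 m)) and x of vial_stout_center in the frame of carrier between -0.013 and 0.013 m and z of vial_stout_center in the frame of carrier below 0.055 m and ((y of block_wide in the frame of heater between -0.095 and -0.055 m and y of vial_wide_center in the frame of carrier between 0.062 and 0.088 m) or (y of block_wide in the frame of heater between -0.045 and -0.005 m and y of vial_wide_center in the frame of carrier between 0.012 and 0.038 m) or (y of block_wide in the frame of heater between 0.005 and 0.045 m and y of vial_wide_center in the frame of carrier between -0.038 and -0.012 m) or (y of block_wide in the frame of heater between 0.055 and 0.095 m and y of vial_wide_center in the frame of carrier between -0.088 and -0.062 m)) and x of vial_wide_center in the frame of carrier between -0.013 and 0.013 m and z of vial_wide_center in the frame of carrier below 0.051 m); the robot touches nothing.
It fails at once if a vial is tipped over (more than 40 degrees from upright) (angle between any of vial_slim_center, vial_medium_center, vial_stout_center, vial_wide_center's own z axis and vertical above 0.7 rad).
It fails at once if a vial is dropped (falls free of the fingers faster than 0.6 m/s, some 18 mm) ((linear speed of vial_slim above 0.6 m/s and contact force between vial_slim and the fingers below 0.01 N) or (linear speed of vial_medium above 0.6 m/s and contact force between vial_medium and the fingers below 0.01 N) or (linear speed of vial_stout above 0.6 m/s and contact force between vial_stout and the fingers below 0.01 N) or (linear speed of vial_wide above 0.6 m/s and contact force between vial_wide and the fingers below 0.01 N)).
It also fails if it takes over 104 s, if anything falls off the work surface, if the arm or the gripper's body presses on something with over 40 N, if the wrist force passes 120 N, or if a joint passes its speed limit or range.

### The arm

A 6-joint arm with a two-finger parallel gripper is mounted at the origin on the work surface. World frame = base frame: x ahead of the robot, y to its left, z up, the work surface at z = 0. Lengths are in mm, angles in degrees, forces in N, time in s.
With the tool pointing down it reaches from about 400 to 925 mm from the base axis. Payload 12.5 kg.
Tool frame: the origin (TCP) lies at the very end of the fingers, on their centre line; the grasp point (between the pads) lies 19 mm behind it (robot.grip_depth is the distance from the TCP to the grasp point, in mm); z points along the fingers, y is the direction in which the jaws open and shut (so a half turn about z gives the same grasp; the last joint's range is limited). The gripper opens to 95 mm and grips with 3 to 60 N. Pads are 20 mm wide; open, the fingers measure 119 mm over their backs; the gripper's body (75 mm by 180 mm) begins 59 mm behind the grasp point.
Start: joints at [-6.05, 28.126, 89.318, -0, 62.55, -6.05], TCP at [625.017, 0.021, 214.661] pointing down, gripper open.
Joint ranges: [-177.58, 177.58], [-47.91, 125.51], [2.72, 160], [-65.01, 245.01], [3.68, 167.84], [-153.87, 153.87]. Speed limits (degrees/s): [127.2, 127.2, 159.86, 180, 180, 180].

### API

Orientations are given as [roll, pitch, yaw] about the fixed x, y, z axes, in that order (R = Rz(yaw) Ry(pitch) Rx(roll)).
In Python, from cell import robot gives the robot as it stands. The module is installed in compiled form; this text tells all that it offers.
- The arm moves only by the tool servo_tool, never from a script. Its argument "plan" is text: rows parted by semicolons, each of 4 numbers parted by spaces: the shift along the tool's x, y, z in units of 50 mm (1.0 is 50 mm), then the turn about the tool's z in units of 8 degrees (1.0 is 8 degrees). A call has 1 to 5 rows; each row is the pose to reach, as a shift and turn from the pose commanded when the call began, along the tool's axes at that moment; what a row does not reach only later rows make up. A row lasts 1/10 s, in which the tool goes at most 50 mm and 8.59 degrees, less where a joint would pass 70% of its speed; a pose out of reach is approached as far as the arm can. A call with a gripper value outside its range is refused whole. "claw" is the opening, from 0 (shut) to 1 (fully open), set as the call begins (left out, the last holds). The fingers move at their own pace and stop on an object; "newtons" is the grip in N (left out, the last holds). Time passes only in rows, so rows that repeat a pose let the fingers close. It gives the time, the measured TCP pose, the force and the opening at its end, in the units of the state.
- robot.get_state(): the state, without advancing time (a new reading comes with each control period).
- robot.get_image(name): name is "scene" or "side" or "wrist"; returns a dict with "pixels" (420x560x3 uint8, red, green, blue), "K" (3x3 intrinsics, pixels), "R" (3x3) and "t" (3): a world point X has camera coordinates R X + t; the wrist camera has in their place "mount" (4x4, takes a point from camera to tool coordinates, whose origin is the TCP and whose axes are the flange's). Camera axes: x right, y down, z forward; pixel columns grow to the right and rows downward; lengths in mm; the calibration is good to about 2 mm. A picture is of the moment at which its call begins: read the wrist's pose just before it. There is no depth.
- robot.hand_in(): hands the job in, once; it reports no verdict.
The state is a dict: "clock": time; "q": joint angles; "joint_velocities": joint speeds; "joint_torque": joint torques, N m; "tool_pos": TCP position; "orientation": TCP orientation; "contact_force": force on the tool from outside, world axes, zero at the start; "wrist_torque": the same for the moment, N m; "gripper_width": opening from 0.0 (shut) to 1.0 (fully open).
Only numpy, scipy, OpenCV 4.12 (cv2) and the standard library are available. Lean on these libraries where they do the work, as an engineer would, in place of code of your own. Each camera call takes 0.05 s, during which the arm holds its last target.

## Working session

There is one attempt and no reset: what is moved stays moved. The work goes in short steps, Python scripts to look and compute and a tool call to move; the robot and the scene stay as the last step left them, time stands still between calls to the robot, and variables do not carry over. Pictures are saved under pics/ and viewed, and the job is handed in when it is done.

Besides the shell and the picture viewer there is one more tool, called in YAML: its name, and indented under it one key for each argument. servo_tool: Moves the arm, as the interface text tells. Its arguments: {"type":"object","properties":{"plan":{"type":"string"},"claw":{"type":"number"},"newtons":{"type":"number"}},"required":["plan"]}

```bash
mkdir -p pics; python3 - <<'E'
from cell import robot
import cv2
print(robot.get_state())
for n in ["scene","side","wrist"]:
    im=robot.get_image(n)
    cv2.imwrite(f"pics/{n}0.png",im["pixels"][:,:,::-1])
    print(n,{k:v.tolist() if hasattr(v,'tolist') else v for k,v in im.items() if k!="pixels"})
E
```

```text
{'clock': 0.0, 'q': array([-6.05113402e+00,  2.81644123e+01,  8.93508937e+01, -2.32128839e-03,
        6.25497438e+01, -6.05008326e+00]), 'joint_velocities': array([-0.03795274, -0.05744899, -0.01618439,  0.0782419 ,  0.09323887,
       -0.00073036]), 'joint_torque': array([-9.52334158e-04, -6.12640929e+01, -2.58175153e+01,  6.92750537e-02,
        4.83079045e-02, -1.38641695e-05]), 'tool_pos': array([6.24746372e+02, 3.21477882e-02, 2.14054262e+02]), 'orientation': array([-1.79935095e+02, -4.80885386e-03,  9.00000177e+01]), 'contact_force': array([-0.38364889, -0.81219481, -0.34866802]), 'wrist_torque': array([-0.06058673,  0.03209397,  0.02779463]), 'gripper_width': 1.001502843859979}
scene {'K': [[405.5996892598171, 0.0, 279.9675491318473], [0.0, 405.5996892598171, 206.89038278366618], [0.0, 0.0, 1.0]], 'R': [[-0.4145157247359845, 0.9099884307140641, -0.009887866966985343], [0.7536533710195604, 0.3371718004546821, -0.5642001181575564], [-0.5100816702229694, -0.2413218451460692, -0.8255788616224631]], 't': [202.7392036338994, -343.35408786227424, 1223.5760158340897]}
side {'K': [[484.8132732654351, 0.0, 274.4782921540509], [0.0, 484.8132732654351, 214.68902723926067], [0.0, 0.0, 1.0]], 'R': [[0.9024967837432151, -0.43040181963510493, 0.0159320114217555], [-0.2815047429333186, -0.6174675856375444, -0.7344990540449917], [0.32596723000816885, 0.6583980971583471, -0.6784226636979849]], 't': [-484.72231529038964, 208.85678676836113, 834.5013831400712]}
wrist {'K': [[353.3936493333534, 0.0, 284.42872960157774], [0.0, 353.3936493333534, 206.60209136289504], [0.0, 0.0, 1.0]], 'mount': [[0.0006294329018230595, -0.9658558633935806, -0.25907924456131304, 72.94392856097797], [0.9999997886438619, 0.0005657454658157821, 0.0003203814863000107, 1.0482337178768786], [-0.00016286942916827232, -0.2590793914619733, 0.9658560153528267, -169.98713071842207], [0.0, 0.0, 0.0, 1.0]]}
```

View pics/scene0.png

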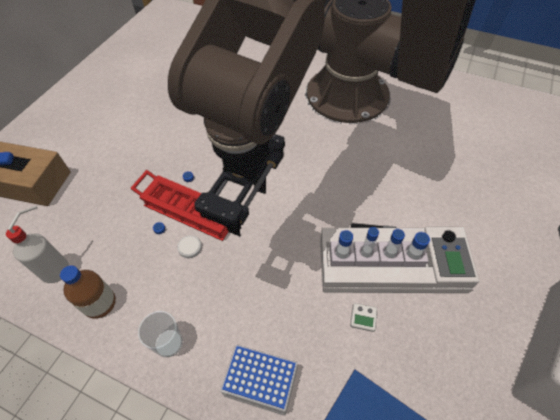

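View pics/side0.png

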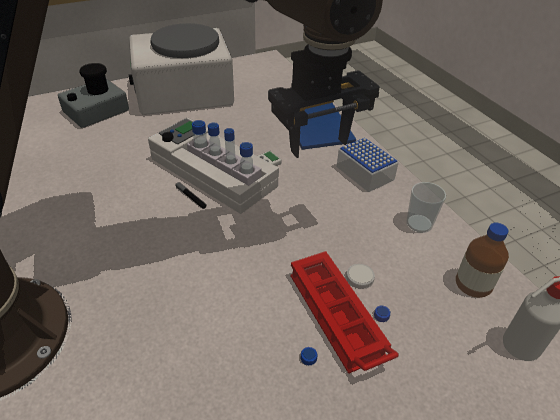

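View pics/wrist0.png

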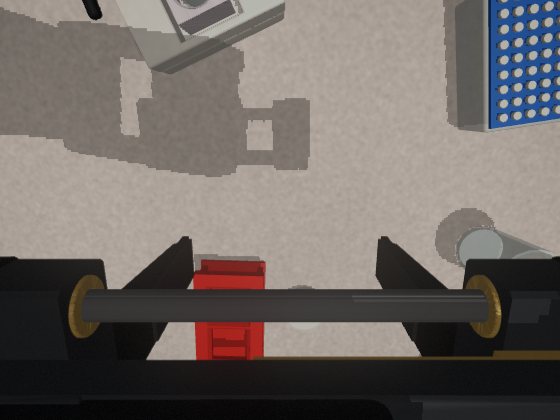

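```bash
python3 - <<'E'
import cv2
a=cv2.imread("pics/scene0.png");b=cv2.imread("pics/side0.png")
def c(im,x0,y0,x1,y1,s,n): cv2.imwrite(f"pics/{n}.png",cv2.resize(im[y0:y1,x0:x1],None,fx=s,fy=s,interpolation=cv2.INTER_CUBIC))
c(a,310,215,485,300,4.5,"c1");c(a,125,165,245,245,6,"c2")
c(b,140,110,290,220,5,"c3");c(b,280,245,405,375,4.6,"c4")
E
```

```text
(no output)
```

View pics/c1.png

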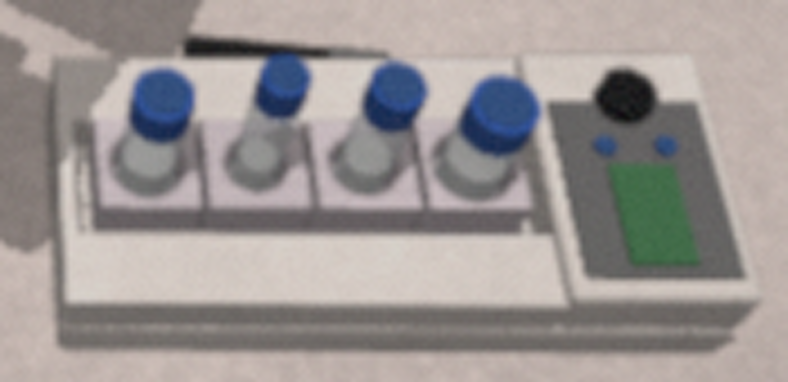

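View pics/c2.png

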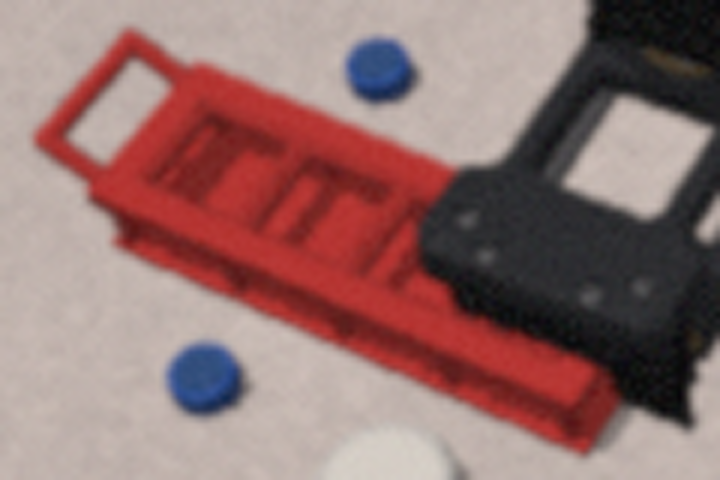

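View pics/c3.png

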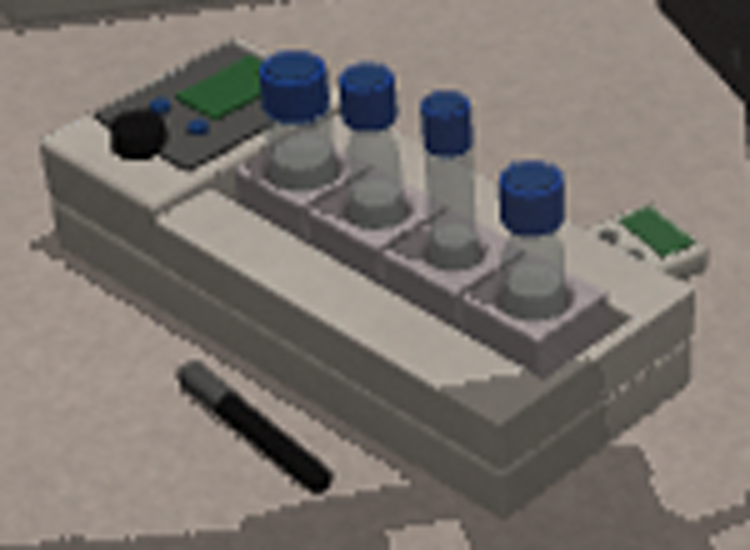

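View pics/c4.png

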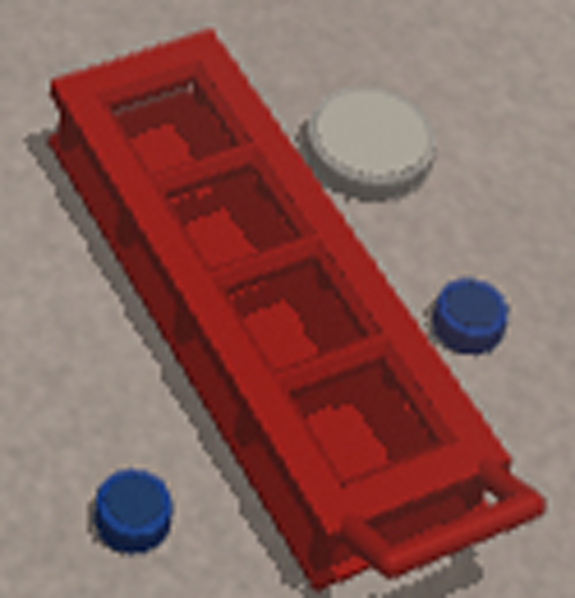

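```bash
cat > fit.py <<'E'
import numpy as np
from scipy.optimize import least_squares
from cell import robot
I={n:robot.get_image(n) for n in("scene","side")}
def pj(n,X):
    c=I[n]; p=(c["R"]@np.asarray(X,float).T).T+c["t"]; p=(c["K"]@p.T).T
    return p[:,:2]/p[:,2:]
def up(pts,s,o): return (np.array(pts,float)+.5)/s-.5+np.array(o)
def W(p,L):
    L=np.asarray(L,float); c,s=np.cos(p[2]),np.sin(p[2])
    return np.c_[p[0]+c*L[:,0]-s*L[:,1],p[1]+s*L[:,0]+c*L[:,1],L[:,2]]
def fit(obs,x0):
    f=lambda p:np.concatenate([(pj(n,W(p,L))-px).ravel() for n,L,px in obs])
    r=least_squares(f,x0); print(r.x[:2],np.degrees(r.x[2]),"rms",np.sqrt(np.mean(r.fun**2)));print(r.fun.reshape(-1,2).round(1).tolist())
    return r.x
E
python3 - <<'E'
from fit import *
caps=[[0,75,125],[0,25,141],[0,-25,149],[0,-75,133]]
H=[("scene",caps,up([(506,104),(398,85),(284,72),(163,90)],4.5,(310,215))),("side",caps,up([(293,68),(367,79),(446,105),(532,177)],5,(140,110)))]
import itertools
best=min((fit(H,[600,300,a]) for a in(0,1.5,3,4.5)),key=lambda x:0)
C=[("side",[[37.5,-113,40],[-37.5,-113,40],[-37.5,113,40],[37.5,113,40]],up([(52,85),(212,32),(510,462),(330,530)],4.6,(280,245))),
("scene",[[37.5,113,40],[-37.5,113,40],[-37.5,-113,40]],up([(195,65),(95,187),(590,407)],6,(125,165)))]
for a in(0,1.5,3,4.5): fit(C,[600,-150,a])
E
```

```text
[519.63514738 239.36650427] 23.501450675867282 rms 0.5332152603493788
[[-0.0, -0.7], [0.3, -0.9], [0.4, -0.4], [0.1, -0.4], [0.7, -0.5], [0.6, -0.7], [0.6, -0.7], [0.4, 0.0]]
[519.63514707 239.36650409] 23.501450701923147 rms 0.5332152603493759
[[-0.0, -0.7], [0.3, -0.9], [0.4, -0.4], [0.1, -0.4], [0.7, -0.5], [0.6, -0.7], [0.6, -0.7], [0.4, 0.0]]
[519.63514724 239.3665042 ] 23.501450803255377 rms 0.5332152603493737
[[-0.0, -0.7], [0.3, -0.9], [0.4, -0.4], [0.1, -0.4], [0.7, -0.5], [0.6, -0.7], [0.6, -0.7], [0.4, 0.0]]
[519.63514732 239.36650423] 383.501450714892 rms 0.5332152603493718
[[-0.0, -0.7], [0.3, -0.9], [0.4, -0.4], [0.1, -0.4], [0.7, -0.5], [0.6, -0.7], [0.6, -0.7], [0.4, 0.0]]
[ 559.4595465  -206.60437305] -181.55501050509494 rms 1.1602120707789427
[[-0.8, -1.4], [-0.6, -1.3], [0.5, -1.3], [-0.2, 0.3], [0.5, -1.8], [-1.5, 0.0], [-2.2, -1.2]]
[ 559.45954653 -206.60437306] 178.44498937833265 rms 1.1602120707789523
[[-0.8, -1.4], [-0.6, -1.3], [0.5, -1.3], [-0.2, 0.3], [0.5, -1.8], [-1.5, 0.0], [-2.2, -1.2]]
[ 559.45954645 -206.6043731 ] 178.44498951698074 rms 1.1602120707789394
[[-0.8, -1.4], [-0.6, -1.3], [0.5, -1.3], [-0.2, 0.3], [0.5, -1.8], [-1.5, 0.0], [-2.2, -1.2]]
[ 559.45954651 -206.60437297] 178.44498957701822 rms 1.1602120707789545
[[-0.8, -1.4], [-0.6, -1.3], [0.5, -1.3], [-0.2, 0.3], [0.5, -1.8], [-1.5, 0.0], [-2.2, -1.2]]
```

servo_tool:
  plan: "-0.5 -0.1 -0.1 0.05;-1.3 -0.3 -0.2 0.1;-2.1 -0.5 -0.4 0.15;-3.0 -0.7 -0.5 0.2;-3.8 -0.9 -0.7 0.2"
  claw: 1

```text
clock: 0.75
tool_pos: [579.2, -191.7, 249.5]
orientation: [-180.0, -0.0, 88.4]
contact_force: [0.6, -0.3, -0.8]
gripper_width: 1.001
```

servo_tool:
  plan: "-0.9 -0.2 -0.1 0;-1.5 -0.35 -0.2 0;-1.8 -0.4 -0.2 0;-1.8 -0.4 -0.2 0;-1.8 -0.4 -0.2 0"

```text
clock: 1.25
tool_pos: [557.7, -278.5, 259.2]
orientation: [-180.0, -0.0, 88.4]
contact_force: [-0.4, -1.0, 0.8]
gripper_width: 1.0
```

```bash
cat > h.py <<'E'
import numpy as np, cv2
from scipy.spatial.transform import Rotation as Ro
from cell import robot
def wrist(name):
    s=robot.get_state(); im=robot.get_image("wrist")
    cv2.imwrite(f"pics/{name}.png",cv2.resize(im["pixels"][:,:,::-1],None,fx=1.4,fy=1.4,interpolation=cv2.INTER_CUBIC))
    T=np.eye(4); T[:3,:3]=Ro.from_euler("xyz",s["orientation"],degrees=True).as_matrix(); T[:3,3]=s["tool_pos"]
    M=T@im["mount"]; np.savez(f"{name}.npz",R=M[:3,:3],t=M[:3,3],K=im["K"]); print(s["clock"],s["tool_pos"],s["orientation"])
def back(name,pts,z):
    d=np.load(f"{name}.npz"); p=(np.array(pts,float)+.5)/1.4-.5
    r=(d["R"]@np.linalg.inv(d["K"])@np.c_[p,np.ones(len(p))].T).T
    z=np.broadcast_to(z,len(p))
    return d["t"]+r*((z-d["t"][2])/r[:,2])[:,None]
def to(x,y,z,yaw):
    s=robot.get_state(); p=s["tool_pos"]; R=Ro.from_euler("xyz",s["orientation"],degrees=True).as_matrix()
    a=np.radians(s["orientation"][2]); d=np.array([x,y,z])-p
    print("t",round(s["clock"],2),"pos",p.round(1),"rpy",s["orientation"].round(2),"F",s["contact_force"].round(1),"w",round(s["gripper_width"],3))
    print("units",round((d[0]*np.cos(a)+d[1]*np.sin(a))/50,3),round((d[0]*np.sin(a)-d[1]*np.cos(a))/50,3),round(-d[2]/50,3),"turn",round(-(yaw-s["orientation"][2])/8,3))
E
python3 -c "
from h import *
wrist('w1')"
```

```text
1.25 [ 557.66654252 -278.47996759  259.22338254] [-1.79975141e+02 -4.04069856e-02  8.84054705e+01]
```

View pics/w1.png

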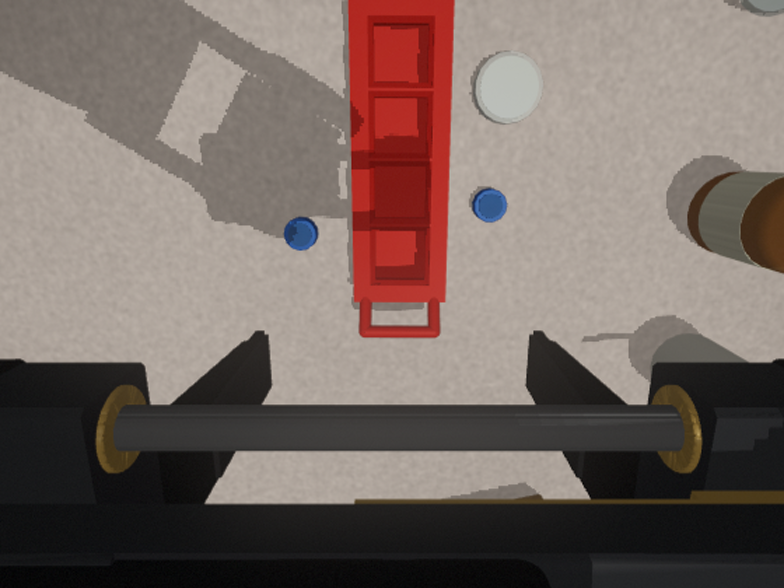

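```bash
python3 -c "
from h import *
print(back('w1',[(354,301),(446,301),(401,90),(401,159),(401,226),(348,0),(455,0)],40).round(1))"
```

```text
[[ 521.2 -318.6   40. ]
 [ 596.6 -320.6   40. ]
 [ 563.9 -158.1   40. ]
 [ 562.6 -207.1   40. ]
 [ 561.3 -258.1   40. ]
 [ 528.1  -97.9   40. ]
 [ 603.5  -99.9   40. ]]
```

servo_tool:
  plan: "0.5 0 -0.1 -0.4;1.3 0 -0.2 -0.9;2.2 -0.05 -0.3 -1.5;3.1 -0.1 -0.4 -2.1;4.0 -0.1 -0.5 -2.5"

```text
clock: 1.8
tool_pos: [557.6, -76.0, 284.8]
orientation: [180.0, -0.0, 108.7]
contact_force: [0.3, 0.5, -0.6]
gripper_width: 0.998
```

```bash
python3 -c "
from h import *
to(549.5,170.6,300,113.5)"
```

```text
t 1.8 pos [557.6 -76.  284.8] rpy [ 1.8000e+02 -1.0000e-02  1.0868e+02] F [ 0.3  0.5 -0.6] w 0.998
units 4.724 1.426 -0.303 turn -0.602
```

servo_tool:
  plan: "0.9 0.3 -0.1 -0.1;1.8 0.55 -0.2 -0.3;2.7 0.8 -0.25 -0.5;3.5 1.05 -0.3 -0.6;4.2 1.25 -0.3 -0.6"

```text
clock: 2.3
tool_pos: [550.1, 143.5, 300.1]
orientation: [180.0, -0.0, 113.4]
contact_force: [0.5, -0.6, 0.2]
gripper_width: 0.998
```

servo_tool:
  plan: "0.3 0.1 0 0;0.3 0.1 0 0;0.3 0.1 0 0"

```text
clock: 2.6
tool_pos: [549.5, 155.6, 299.5]
orientation: [-180.0, 0.0, 113.3]
contact_force: [0.5, -1.4, 0.8]
gripper_width: 1.0
```

```bash
python3 -c "
from h import *
wrist('w2')"
```

```text
2.6 [549.50058674 155.58569403 299.52013029] [-1.79982995e+02  1.20070095e-02  1.13275011e+02]
```

View pics/w2.png

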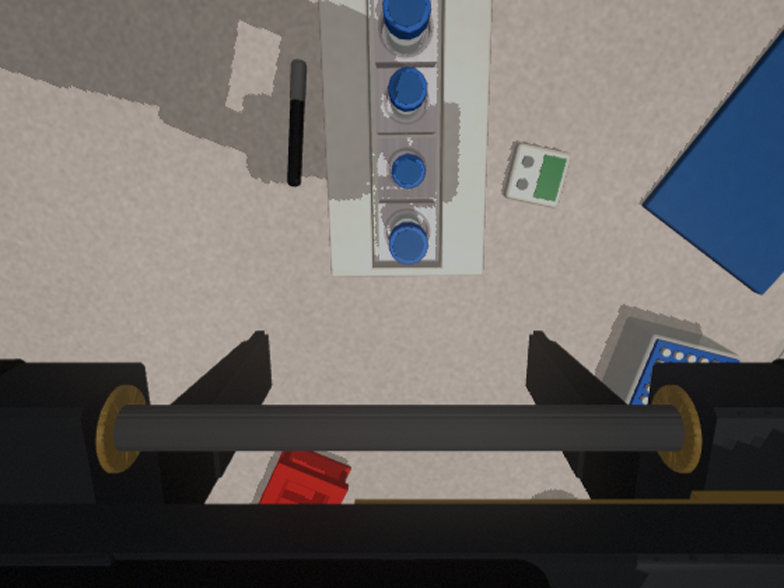

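```bash
python3 -c "
from h import *
P=back('w2',[(409,241),(408,169),(408,87),(407,10)],[133,149,141,125]).round(1);print(P)
c,s=np.cos(np.radians(23.5)),np.sin(np.radians(23.5))
for y in(-75,-25,25,75):print(519.6-s*y,239.4+c*y)
for y in(-75,-25,25,75):
  a=np.radians(178.35);print('well',y,561.5-np.sin(a)*y,-206.8+np.cos(a)*y)
to(489.5,308.2,200,113.5)"
```

```text
[[550.6 174.1 133. ]
 [530.3 218.1 149. ]
 [510.8 263.2 141. ]
 [491.6 306.2 125. ]]
549.5061801693935 170.62049442111572
529.5687267231311 216.4734981403719
509.63127327686885 262.3265018596281
489.69381983060657 308.1795055788843
well -75 563.6595464276197 -131.83109738546955
well -25 562.2198488092066 -181.8103657951565
well 25 560.7801511907934 -231.7896342048435
well 75 559.3404535723803 -281.7689026145305
t 2.65 pos [549.7 154.9 299.5] rpy [-1.7999e+02  1.0000e-02  1.1321e+02] F [-0.4  0.4 -0.2] w 0.996
units 3.291 0.102 1.991 turn -0.037
```

```bash
python3 -c "
from h import *
to(550,171.8,103,113.4)"
```

```text
t 2.65 pos [549.7 154.9 299.5] rpy [-1.7999e+02  1.0000e-02  1.1321e+02] F [-0.4  0.4 -0.2] w 0.996
units 0.307 0.139 3.931 turn -0.024
```

servo_tool:
  plan: "0.1 0.05 0.4 0;0.2 0.1 1.1 0;0.3 0.14 1.8 0;0.31 0.14 2.5 0;0.31 0.14 3.0 0"

```text
clock: 3.15
tool_pos: [549.7, 171.1, 147.6]
orientation: [-179.9, -0.0, 113.1]
contact_force: [0.4, -0.3, -0.4]
gripper_width: 1.003
```

servo_tool:
  plan: "0 0 0.5 0;0 0 0.8 0;0 0 0.93 0;0 0 0.93 0"

```text
clock: 3.55
tool_pos: [550.2, 171.5, 102.7]
orientation: [-179.9, -0.0, 113.1]
contact_force: [-0.6, -0.1, 0.1]
gripper_width: 0.999
```

servo_tool:
  plan: "0 0 0 0;0 0 0 0;0 0 0 0;0 0 0 0;0 0 0 0"
  claw: 0.2
  newtons: 20

```text
clock: 4.05
tool_pos: [550.2, 172.5, 103.4]
orientation: [180.0, 0.0, 113.2]
contact_force: [-0.1, -0.4, 0.1]
gripper_width: 0.639
```

servo_tool:
  plan: "0 0 0 0;0 0 0 0;0 0 0 0;0 0 0 0;0 0 0 0"
  claw: 0

```text
clock: 4.55
tool_pos: [550.1, 172.4, 103.1]
orientation: [180.0, 0.0, 113.2]
contact_force: [-0.9, 0.3, -0.4]
gripper_width: 0.289
```

servo_tool:
  plan: "0 0 0 0;0 0 0 0;0 0 0 0"

```text
clock: 4.85
tool_pos: [550.1, 172.4, 103.1]
orientation: [180.0, 0.0, 113.2]
contact_force: [0.4, -0.6, 0.1]
gripper_width: 0.291
```

servo_tool:
  plan: "0 0 -0.1 0;0 0 -0.4 0;0 0 -0.9 0;0 0 -1.5 0;0 0 -2.1 0"

```text
clock: 5.35
tool_pos: [549.9, 172.4, 209.5]
orientation: [-180.0, -0.0, 113.2]
contact_force: [0.1, 0.7, -0.9]
gripper_width: 0.29
```

servo_tool:
  plan: "-0.4 -0.15 -0.1 0.3;-1.2 -0.5 -0.1 1.0;-2.0 -0.8 -0.1 1.8;-2.8 -1.15 -0.1 2.6;-3.6 -1.45 -0.1 3.1"

```text
clock: 5.85
tool_pos: [554.0, -23.2, 213.7]
orientation: [180.0, 0.0, 88.2]
contact_force: [0.4, 0.0, 0.6]
gripper_width: 0.29
```

servo_tool:
  plan: "-0.8 0 0 0;-1.6 0 0 0;-2.4 0 0 0;-3.2 0 0 0;-4.0 0 0 0"

```text
clock: 6.35
tool_pos: [548.5, -223.2, 213.6]
orientation: [180.0, 0.0, 88.4]
contact_force: [0.8, 0.3, 0.1]
gripper_width: 0.287
```

servo_tool:
  plan: "-0.5 0 0 0;-0.6 0 0 0;-0.6 0 0 0;-0.6 0 0 0"

```text
clock: 6.75
tool_pos: [548.0, -250.5, 213.3]
orientation: [-180.0, -0.0, 88.4]
contact_force: [0.6, -0.2, -1.1]
gripper_width: 0.29
```

```bash
python3 -c "
from h import *
to(559.8,-281.8,66,88.35)"
```

```text
t 6.75 pos [ 548.  -250.5  213.3] rpy [-1.800e+02 -2.000e-02  8.843e+01] F [ 0.6 -0.2 -1.1] w 0.29
units -0.619 0.254 2.946 turn 0.01
```

servo_tool:
  plan: "-0.4 0.15 0.2 0;-0.62 0.25 0.7 0;-0.62 0.25 1.3 0;-0.62 0.25 1.8 0;-0.62 0.25 2.0 0"

```text
clock: 7.25
tool_pos: [559.1, -281.0, 111.1]
orientation: [-179.8, -0.1, 88.5]
contact_force: [-0.5, 0.7, -0.6]
gripper_width: 0.289
```

servo_tool:
  plan: "0 0 0 0;0 0 0 0"

```text
clock: 7.45
tool_pos: [560.2, -282.5, 114.3]
orientation: [179.9, 0.0, 88.4]
contact_force: [0.7, -0.3, -0.4]
gripper_width: 0.289
```

```bash
python3 -c "
from h import *
to(559.8,-281.8,64,88.35)
a=robot.get_image('scene')['pixels'][130:260,110:270,::-1]
b=robot.get_image('side')['pixels'][230:400,270:450,::-1]
f=lambda i:cv2.resize(i,(395,390),interpolation=cv2.INTER_CUBIC)
cv2.imwrite('pics/p1.png',np.hstack([f(a),f(b)]))"
```

```text
t 7.45 pos [ 560.2 -282.5  114.3] rpy [1.7993e+02 4.0000e-02 8.8450e+01] F [ 0.7 -0.3 -0.4] w 0.289
units 0.014 -0.009 1.006 turn 0.012
```

View pics/p1.png

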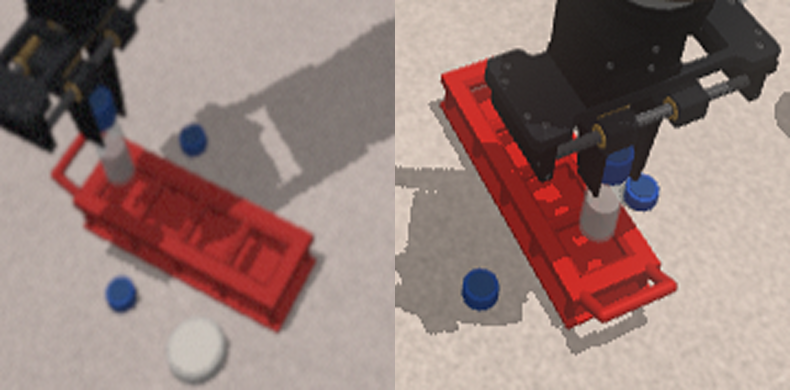

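The vial hangs upright over the handle-end well in both views (vial foot near (122,180) left half, (600,235) right half). Lowering.

servo_tool:
  plan: "0 0 0.15 0;0 0 0.35 0;0 0 0.55 0;0 0 0.7 0;0 0 0.75 0"

```text
clock: 8.05
tool_pos: [559.2, -282.6, 74.3]
orientation: [-179.9, -0.1, 88.4]
contact_force: [-0.3, 0.7, -0.5]
gripper_width: 0.291
```

servo_tool:
  plan: "0 0 0.1 0;0 0 0.18 0;0 0 0.22 0;0 0 0.24 0;0 0 0.24 0"

```text
clock: 8.55
tool_pos: [559.7, -282.8, 63.7]
orientation: [180.0, 0.0, 88.4]
contact_force: [0.6, 0.2, -1.0]
gripper_width: 0.291
```

servo_tool:
  plan: "0 0 0.01 0;0 0 0.02 0;0 0 0.03 0;0 0 0.03 0"

```text
clock: 8.95
tool_pos: [559.8, -283.0, 63.1]
orientation: [179.9, 0.0, 88.4]
contact_force: [-1.6, 0.9, 7.1]
gripper_width: 0.29
```

Contact with the floor (Fz 7 N). Release.

servo_tool:
  plan: "0 0 0 0;0 0 0 0;0 0 0 0;0 0 0 0"
  claw: 0.75

```text
clock: 9.35
tool_pos: [559.6, -282.8, 62.0]
orientation: [-180.0, -0.0, 88.4]
contact_force: [-0.3, -0.5, 0.7]
gripper_width: 0.569
```

servo_tool:
  plan: "0 0 -0.2 0;0 0 -0.8 0;0 0 -1.6 0;0 0 -2.4 0;0 0 -3.0 0"

```text
clock: 9.85
tool_pos: [559.8, -282.9, 215.5]
orientation: [179.9, 0.1, 88.4]
contact_force: [0.9, -0.1, -0.2]
gripper_width: 0.748
```

servo_tool:
  plan: "0.5 0 0 0;1.3 -0.1 0 -0.5;2.2 -0.15 0 -1;3.1 -0.2 0 -1.5;4.0 -0.25 0 -2.0"
  claw: 0.75

```text
clock: 10.35
tool_pos: [552.3, -80.9, 213.0]
orientation: [180.0, 0.0, 104.5]
contact_force: [0.7, -0.0, 0.3]
gripper_width: 0.752
```

servo_tool:
  plan: "0.8 0.2 0 0;1.6 0.4 0 -0.4;2.4 0.6 0 -0.8;3.2 0.8 0 -1.1;4.0 1.0 0 -1.1"

```text
clock: 10.85
tool_pos: [551.1, 125.3, 213.0]
orientation: [179.9, 0.0, 113.3]
contact_force: [0.3, 0.3, 0.7]
gripper_width: 0.751
```

```bash
python3 -c "
from h import *
to(530,217.6,119,113.4)
cv2.imwrite('pics/p2.png',robot.get_image('side')['pixels'][:,:,::-1])"
```

```text
t 10.85 pos [551.1 125.3 213. ] rpy [1.7995e+02 2.0000e-02 1.1328e+02] F [0.3 0.3 0.7] w 0.751
units 1.863 0.341 1.88 turn -0.015
```

View pics/p2.png

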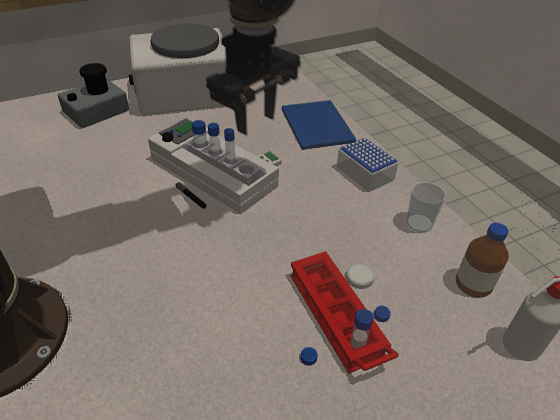

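Stout vial stands upright in the handle-end well, around (363,328). Next: slim.

servo_tool:
  plan: "0.7 0.15 0 0;1.4 0.3 0 0;1.8 0.34 0 0;1.84 0.34 0.2 0;1.84 0.34 0.5 0"

```text
clock: 11.4
tool_pos: [530.9, 215.1, 187.6]
orientation: [179.9, 0.0, 113.3]
contact_force: [-0.3, -0.7, -0.3]
gripper_width: 0.747
```

servo_tool:
  plan: "0 0 0.1 0;0 0 0.1 0"

```text
clock: 11.6
tool_pos: [530.7, 214.0, 181.5]
orientation: [-179.9, -0.0, 113.2]
contact_force: [0.2, 0.7, -0.2]
gripper_width: 0.752
```

```bash
python3 -c "
from h import *
to(530,217.8,119,113.4)"
```

```text
t 11.6 pos [530.7 214.  181.5] rpy [-179.92   -0.    113.16] F [ 0.2  0.7 -0.2] w 0.752
units 0.074 0.017 1.25 turn -0.03
```

servo_tool:
  plan: "0.04 0.02 0.2 0;0.07 0.02 0.6 0;0.07 0.02 1.0 0;0.07 0.02 1.25 0;0.07 0.02 1.25 0"

```text
clock: 12.1
tool_pos: [529.8, 218.1, 118.2]
orientation: [-179.9, -0.0, 113.2]
contact_force: [-0.8, -0.1, 0.9]
gripper_width: 0.747
```

servo_tool:
  plan: "0 0 0 0;0 0 0 0;0 0 0 0;0 0 0 0;0 0 0 0"
  claw: 0

```text
clock: 12.6
tool_pos: [530.4, 218.5, 120.0]
orientation: [180.0, 0.0, 113.2]
contact_force: [-0.8, 0.6, 0.2]
gripper_width: 0.387
```

servo_tool:
  plan: "0 0 0 0;0 0 0 0;0 0 0 0;0 0 0 0;0 0 0 0"

```text
clock: 13.1
tool_pos: [530.4, 218.5, 119.7]
orientation: [180.0, 0.0, 113.2]
contact_force: [-0.7, 0.5, 0.7]
gripper_width: 0.225
```

servo_tool:
  plan: "0 0 -0.1 0;0 0 -0.4 0;0 0 -0.9 0;0 0 -1.5 0;0 0 -2.1 0"

```text
clock: 13.6
tool_pos: [530.1, 218.4, 226.0]
orientation: [-180.0, -0.0, 113.2]
contact_force: [-0.0, -0.0, -0.3]
gripper_width: 0.226
```

servo_tool:
  plan: "-0.4 -0.15 -0.1 0.3;-1.2 -0.45 -0.1 1.0;-2.0 -0.7 -0.1 1.8;-2.8 -1.0 -0.1 2.6;-3.6 -1.25 -0.1 3.1"

```text
clock: 14.1
tool_pos: [543.5, 26.8, 230.1]
orientation: [180.0, 0.0, 88.2]
contact_force: [1.5, -0.5, 0.8]
gripper_width: 0.222
```

servo_tool:
  plan: "-0.8 0.05 0 0;-1.6 0.1 0 0;-2.4 0.15 0 0;-3.2 0.2 0 0;-3.8 0.2 0 0"

```text
clock: 14.6
tool_pos: [548.3, -164.1, 229.9]
orientation: [180.0, 0.0, 88.3]
contact_force: [-0.1, 0.0, -1.3]
gripper_width: 0.226
```

servo_tool:
  plan: "-0.4 0 0 0;-0.6 0 0 0;-0.6 0 0 0;-0.6 0 0 0"

```text
clock: 15.0
tool_pos: [547.6, -191.1, 229.7]
orientation: [-180.0, -0.0, 88.4]
contact_force: [0.1, 0.4, 0.5]
gripper_width: 0.226
```

```bash
python3 -c "
from h import *
to(560.9,-232.2,80,88.35)"
```

```text
t 15.0 pos [ 547.6 -191.1  229.7] rpy [-1.800e+02 -2.000e-02  8.841e+01] F [0.1 0.4 0.5] w 0.226
units -0.815 0.289 2.994 turn 0.007
```

servo_tool:
  plan: "-0.4 0.15 0 0;-0.8 0.29 0.2 0;-0.82 0.29 0.8 0;-0.82 0.29 1.4 0;-0.82 0.29 2.0 0"

```text
clock: 15.5
tool_pos: [561.0, -233.0, 127.9]
orientation: [-180.0, -0.0, 88.4]
contact_force: [0.4, 0.4, -0.3]
gripper_width: 0.225
```

servo_tool:
  plan: "0 0 0 0;0 0 0 0"

```text
clock: 15.7
tool_pos: [561.2, -233.1, 129.7]
orientation: [-180.0, -0.0, 88.4]
contact_force: [0.4, -0.1, -0.1]
gripper_width: 0.227
```

```bash
python3 -c "
from h import *
to(560.9,-232.2,80,88.35)
a=robot.get_image('scene')['pixels'][130:260,110:270,::-1]
b=robot.get_image('side')['pixels'][230:400,270:450,::-1]
f=lambda i:cv2.resize(i,(395,390),interpolation=cv2.INTER_CUBIC)
cv2.imwrite('pics/p3.png',np.hstack([f(a),f(b)]))"
```

```text
t 15.7 pos [ 561.2 -233.1  129.7] rpy [-1.7996e+02 -2.0000e-02  8.8420e+01] F [ 0.4 -0.1 -0.1] w 0.227
units 0.018 -0.007 0.993 turn 0.009
```

View pics/p3.png

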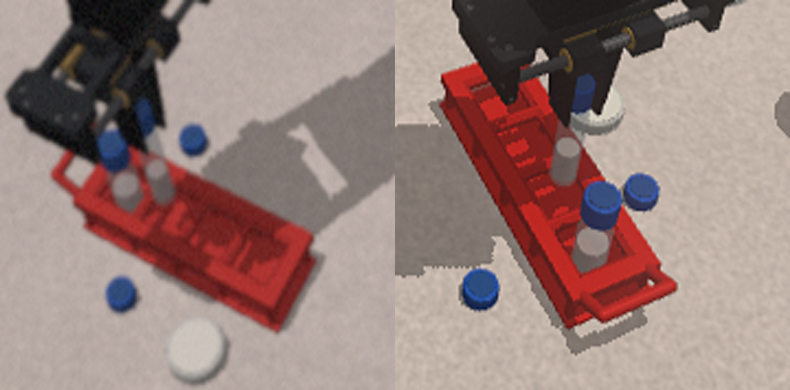

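servo_tool:
  plan: "0.01 0 0.15 0;0.02 0 0.35 0;0.02 0 0.55 0;0.02 0 0.7 0;0.02 0 0.78 0"

```text
clock: 16.3
tool_pos: [560.7, -232.0, 89.5]
orientation: [-179.9, -0.0, 88.4]
contact_force: [0.1, -0.6, 0.0]
gripper_width: 0.229
```

servo_tool:
  plan: "0 0 0.08 0;0 0 0.14 0;0 0 0.18 0;0 0 0.2 0;0 0 0.22 0"

```text
clock: 16.8
tool_pos: [561.1, -232.2, 79.7]
orientation: [180.0, 0.0, 88.4]
contact_force: [0.1, 0.0, -0.6]
gripper_width: 0.223
```

servo_tool:
  plan: "0 0 0.01 0;0 0 0.02 0;0 0 0.03 0;0 0 0.03 0"

```text
clock: 17.2
tool_pos: [561.5, -232.5, 79.6]
orientation: [179.9, 0.1, 88.4]
contact_force: [-2.0, 0.6, 11.9]
gripper_width: 0.232
```

servo_tool:
  plan: "0 0 0 0;0 0 0 0;0 0 0 0;0 0 0 0"
  claw: 0.75

```text
clock: 17.6
tool_pos: [561.0, -232.2, 78.0]
orientation: [-180.0, -0.0, 88.4]
contact_force: [0.6, 0.6, 0.8]
gripper_width: 0.507
```

servo_tool:
  plan: "0 0 -0.2 0;0 0 -0.8 0;0 0 -1.6 0;0 0 -2.3 0;0 0 -2.7 0"

```text
clock: 18.1
tool_pos: [561.5, -232.4, 216.9]
orientation: [179.8, 0.1, 88.4]
contact_force: [0.7, -0.2, 0.0]
gripper_width: 0.748
```

servo_tool:
  plan: "0.5 0 0 0;1.3 -0.1 0 -0.5;2.2 -0.2 0 -1;3.1 -0.3 0 -1.5;4.0 -0.4 0 -2.0"

```text
clock: 18.6
tool_pos: [546.2, -30.1, 213.9]
orientation: [180.0, 0.0, 104.5]
contact_force: [0.5, -0.2, 0.6]
gripper_width: 0.753
```

servo_tool:
  plan: "0.8 0.1 0 0;1.6 0.2 0 -0.4;2.4 0.3 0 -0.8;3.2 0.4 0 -1.1;4.0 0.5 0 -1.1"

```text
clock: 19.1
tool_pos: [520.6, 169.8, 214.0]
orientation: [180.0, 0.0, 113.3]
contact_force: [0.3, 0.2, -0.1]
gripper_width: 0.749
```

```bash
python3 -c "
from h import *
to(510.2,263.2,180,113.4)
cv2.imwrite('pics/p4.png',robot.get_image('side')['pixels'][:,:,::-1])"
```

```text
t 19.1 pos [520.6 169.8 214. ] rpy [1.7995e+02 1.0000e-02 1.1329e+02] F [ 0.3  0.2 -0.1] w 0.749
units 1.797 0.546 0.679 turn -0.014
```

View pics/p4.png

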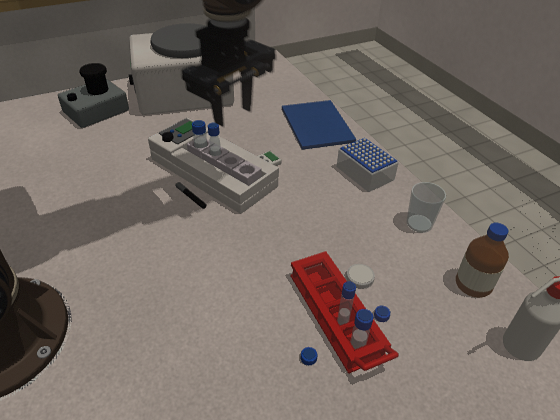

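Slim stands at (346,300) in the second well. Next: medium.

servo_tool:
  plan: "0.7 0.2 0 0;1.4 0.4 0 0;1.77 0.54 0.1 0;1.77 0.54 0.4 0;1.77 0.54 0.68 0"

```text
clock: 19.65
tool_pos: [510.8, 261.0, 179.4]
orientation: [179.9, 0.0, 113.3]
contact_force: [0.1, -0.6, 0.1]
gripper_width: 0.749
```

servo_tool:
  plan: "0 0 0 0;0 0 0 0"

```text
clock: 19.85
tool_pos: [511.2, 260.2, 179.8]
orientation: [180.0, 0.0, 113.2]
contact_force: [-1.0, 0.2, 1.5]
gripper_width: 0.748
```

```bash
python3 -c "
from h import *
to(510.2,263.2,111,113.4)"
```

```text
t 19.85 pos [511.2 260.2 179.8] rpy [179.98   0.   113.19] F [-1.   0.2  1.5] w 0.748
units 0.064 0.006 1.376 turn -0.026
```

servo_tool:
  plan: "0.03 0 0.2 0;0.06 0 0.6 0;0.06 0 1.05 0;0.06 0 1.35 0;0.06 0 1.37 0"

```text
clock: 20.35
tool_pos: [509.2, 262.6, 109.1]
orientation: [-179.9, -0.0, 113.2]
contact_force: [0.5, 0.4, 0.8]
gripper_width: 0.751
```

servo_tool:
  plan: "0 0 0 0;0 0 0 0;0 0 0 0;0 0 0 0;0 0 0 0"
  claw: 0

```text
clock: 20.85
tool_pos: [510.0, 263.0, 111.0]
orientation: [180.0, 0.0, 113.2]
contact_force: [0.4, 0.0, -0.8]
gripper_width: 0.383
```

servo_tool:
  plan: "0 0 0 0;0 0 0 0;0 0 0 0;0 0 0 0;0 0 0 0"

```text
clock: 21.35
tool_pos: [509.9, 263.0, 110.7]
orientation: [180.0, 0.0, 113.2]
contact_force: [-1.2, -0.1, 3.0]
gripper_width: 0.261
```

servo_tool:
  plan: "0 0 -0.1 0;0 0 -0.4 0;0 0 -0.9 0;0 0 -1.5 0;0 0 -2.1 0"

```text
clock: 21.85
tool_pos: [509.6, 262.9, 216.8]
orientation: [-180.0, 0.0, 113.2]
contact_force: [-0.1, -0.7, 0.8]
gripper_width: 0.259
```

servo_tool:
  plan: "-0.4 -0.1 -0.1 0.3;-1.2 -0.35 -0.1 1.0;-2.0 -0.6 -0.1 1.8;-2.8 -0.8 -0.1 2.6;-3.6 -1.05 -0.1 3.1"

```text
clock: 22.35
tool_pos: [532.5, 75.3, 221.0]
orientation: [180.0, -0.0, 88.2]
contact_force: [0.0, -0.4, -0.3]
gripper_width: 0.253
```

servo_tool:
  plan: "-0.8 0.1 0 0;-1.6 0.2 0 0;-2.4 0.3 0 0;-3.2 0.4 0 0;-3.9 0.5 0 0"

```text
clock: 22.85
tool_pos: [551.9, -120.7, 220.9]
orientation: [180.0, 0.0, 88.4]
contact_force: [-0.3, -0.3, -0.6]
gripper_width: 0.258
```

servo_tool:
  plan: "-0.4 0 0 0;-0.6 0 0 0;-0.6 0 0 0;-0.6 0 0 0"

```text
clock: 23.25
tool_pos: [551.1, -148.0, 220.7]
orientation: [-180.0, -0.0, 88.4]
contact_force: [-0.2, 0.6, -0.9]
gripper_width: 0.261
```

```bash
python3 -c "
from h import *
to(562.3,-182.2,71,88.35)"
```

```text
t 23.25 pos [ 551.1 -148.   220.7] rpy [-1.800e+02 -2.000e-02  8.841e+01] F [-0.2  0.6 -0.9] w 0.261
units -0.678 0.243 2.994 turn 0.008
```

servo_tool:
  plan: "-0.35 0.12 0 0;-0.67 0.24 0.2 0;-0.67 0.24 0.8 0;-0.67 0.24 1.4 0;-0.67 0.24 2.0 0"

```text
clock: 23.75
tool_pos: [562.5, -183.3, 118.8]
orientation: [180.0, 0.0, 88.4]
contact_force: [-0.1, -0.3, -0.6]
gripper_width: 0.257
```

servo_tool:
  plan: "0 0 0 0;0 0 0 0"

```text
clock: 23.95
tool_pos: [562.6, -183.0, 120.5]
orientation: [-180.0, -0.0, 88.4]
contact_force: [-0.8, 0.6, -0.1]
gripper_width: 0.257
```

```bash
python3 -c "
from h import *
to(562.3,-182.2,71,88.35)"
```

```text
t 23.95 pos [ 562.6 -183.   120.5] rpy [-1.7996e+02 -2.0000e-02  8.8400e+01] F [-0.8  0.6 -0.1] w 0.257
units 0.016 -0.006 0.991 turn 0.006
```

servo_tool:
  plan: "0.01 0 0.15 0;0.02 0 0.35 0;0.02 0 0.55 0;0.02 0 0.7 0;0.02 0 0.78 0"

```text
clock: 24.45
tool_pos: [562.1, -181.5, 80.8]
orientation: [-180.0, -0.0, 88.4]
contact_force: [-0.7, 0.7, -0.3]
gripper_width: 0.259
```

servo_tool:
  plan: "0 0 0.08 0;0 0 0.14 0;0 0 0.18 0;0 0 0.2 0;0 0 0.22 0"

```text
clock: 24.95
tool_pos: [562.4, -181.6, 70.7]
orientation: [180.0, 0.0, 88.4]
contact_force: [-0.0, 0.3, 3.4]
gripper_width: 0.258
```

servo_tool:
  plan: "0 0 0.01 0;0 0 0.02 0;0 0 0.03 0;0 0 0.03 0"

```text
clock: 25.35
tool_pos: [562.7, -181.8, 70.6]
orientation: [179.9, 0.0, 88.4]
contact_force: [-3.2, 1.0, 13.7]
gripper_width: 0.255
```

servo_tool:
  plan: "0 0 0 0;0 0 0 0;0 0 0 0;0 0 0 0"
  claw: 0.75

```text
clock: 25.75
tool_pos: [562.3, -181.6, 69.0]
orientation: [-180.0, -0.0, 88.4]
contact_force: [-0.2, 0.0, -0.2]
gripper_width: 0.537
```

servo_tool:
  plan: "0 0 -0.2 0;0 0 -0.8 0;0 0 -1.6 0;0 0 -2.3 0;0 0 -2.7 0"

```text
clock: 26.25
tool_pos: [562.8, -181.8, 207.8]
orientation: [179.8, 0.1, 88.4]
contact_force: [0.2, 0.2, 0.1]
gripper_width: 0.749
```

servo_tool:
  plan: "0.5 0 0 0;1.3 -0.1 0 -0.5;2.2 -0.2 0 -1;3.1 -0.3 0 -1.5;4.0 -0.4 0 -2.0"

```text
clock: 26.75
tool_pos: [547.5, 20.5, 204.9]
orientation: [180.0, 0.0, 104.5]
contact_force: [0.3, 0.3, 0.3]
gripper_width: 0.751
```

servo_tool:
  plan: "0.8 0.1 0 0;1.6 0.2 0 -0.4;2.4 0.3 0 -0.8;3.2 0.4 0 -1.1;4.0 0.5 0 -1.1"

```text
clock: 27.25
tool_pos: [521.9, 220.5, 205.0]
orientation: [180.0, 0.0, 113.3]
contact_force: [0.7, 0.4, -1.2]
gripper_width: 0.75
```

```bash
python3 -c "
from h import *
to(490.4,307.6,165,113.4)
cv2.imwrite('pics/p5.png',robot.get_image('side')['pixels'][:,:,::-1])"
```

```text
t 27.25 pos [521.9 220.5 205. ] rpy [1.7996e+02 1.0000e-02 1.1329e+02] F [ 0.7  0.4 -1.2] w 0.75
units 1.85 0.11 0.799 turn -0.014
```

View pics/p5.png

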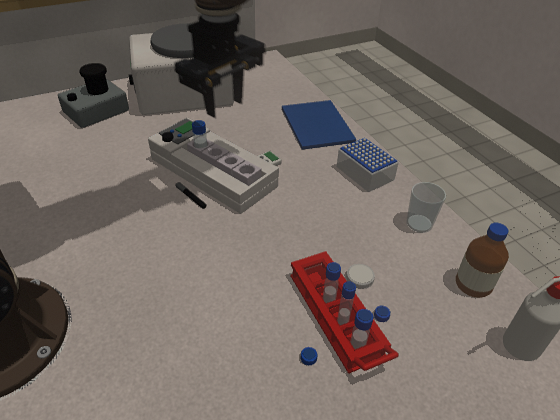

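Medium stands at (331,285) in the third well. Last: wide.

servo_tool:
  plan: "0.7 0.05 0 0;1.4 0.1 0 0;1.83 0.11 0.1 0;1.83 0.11 0.4 0;1.83 0.11 0.8 0"

```text
clock: 27.8
tool_pos: [491.3, 306.0, 165.0]
orientation: [179.9, -0.0, 113.3]
contact_force: [0.5, 0.6, 0.3]
gripper_width: 0.751
```

servo_tool:
  plan: "0 0 0 0;0 0 0 0"

```text
clock: 28.0
tool_pos: [491.5, 305.1, 164.8]
orientation: [-180.0, 0.0, 113.2]
contact_force: [1.0, 0.9, 0.4]
gripper_width: 0.749
```

```bash
python3 -c "
from h import *
to(490.5,307.6,95,113.4)"
```

```text
t 28.0 pos [491.5 305.1 164.8] rpy [-180.      0.    113.19] F [1.  0.9 0.4] w 0.749
units 0.055 0.001 1.396 turn -0.026
```

servo_tool:
  plan: "0.03 0 0.2 0;0.05 0 0.6 0;0.05 0 1.05 0;0.05 0 1.37 0;0.05 0 1.39 0"

```text
clock: 28.5
tool_pos: [489.8, 307.0, 93.2]
orientation: [-179.9, 0.0, 113.2]
contact_force: [-0.0, 0.7, -0.2]
gripper_width: 0.753
```

servo_tool:
  plan: "0 0 0 0;0 0 0 0;0 0 0 0;0 0 0 0;0 0 0 0"
  claw: 0

```text
clock: 29.0
tool_pos: [490.5, 307.4, 95.1]
orientation: [180.0, 0.0, 113.2]
contact_force: [-0.2, -0.6, 0.4]
gripper_width: 0.39
```

servo_tool:
  plan: "0 0 0 0;0 0 0 0;0 0 0 0;0 0 0 0;0 0 0 0"

```text
clock: 29.5
tool_pos: [490.5, 307.4, 94.8]
orientation: [180.0, 0.0, 113.2]
contact_force: [-0.2, -0.3, 3.9]
gripper_width: 0.322
```

servo_tool:
  plan: "0 0 -0.1 0;0 0 -0.4 0;0 0 -0.9 0;0 0 -1.5 0;0 0 -2.1 0"

```text
clock: 30.0
tool_pos: [490.1, 307.2, 200.6]
orientation: [-179.9, 0.0, 113.2]
contact_force: [-0.3, 0.4, -0.8]
gripper_width: 0.325
```

servo_tool:
  plan: "-0.4 -0.1 -0.1 0.3;-1.2 -0.3 -0.1 1.0;-2.0 -0.5 -0.1 1.8;-2.8 -0.7 -0.1 2.6;-3.6 -0.9 -0.1 3.1"

```text
clock: 30.5
tool_pos: [519.8, 122.7, 204.8]
orientation: [-180.0, 0.0, 88.2]
contact_force: [1.3, 0.3, -0.1]
gripper_width: 0.319
```

servo_tool:
  plan: "-0.8 0.15 0 0;-1.6 0.3 0 0;-2.4 0.45 0 0;-3.2 0.6 0 0;-3.9 0.7 0 0"

```text
clock: 31.0
tool_pos: [549.5, -73.7, 204.7]
orientation: [-180.0, 0.0, 88.4]
contact_force: [0.0, 0.3, -0.8]
gripper_width: 0.322
```

servo_tool:
  plan: "-0.4 0 0 0;-0.6 0 0 0;-0.6 0 0 0;-0.6 0 0 0"

```text
clock: 31.4
tool_pos: [548.5, -100.9, 204.6]
orientation: [-180.0, -0.0, 88.4]
contact_force: [0.3, -0.3, -0.5]
gripper_width: 0.318
```

```bash
python3 -c "
from h import *
to(563.6,-132,55,88.35)"
```

```text
t 31.4 pos [ 548.5 -100.9  204.6] rpy [-1.7999e+02 -2.0000e-02  8.8410e+01] F [ 0.3 -0.3 -0.5] w 0.318
units -0.613 0.319 2.993 turn 0.007
```

servo_tool:
  plan: "-0.3 0.16 0 0;-0.6 0.32 0.2 0;-0.6 0.32 0.8 0;-0.6 0.32 1.4 0;-0.6 0.32 2.0 0"

```text
clock: 31.9
tool_pos: [564.2, -132.7, 102.9]
orientation: [180.0, 0.0, 88.4]
contact_force: [0.3, -0.7, -0.5]
gripper_width: 0.325
```

servo_tool:
  plan: "0 0 0 0;0 0 0 0"

```text
clock: 32.1
tool_pos: [564.2, -132.5, 104.5]
orientation: [-180.0, -0.0, 88.4]
contact_force: [-1.0, 0.4, -1.0]
gripper_width: 0.319
```

```bash
python3 -c "
from h import *
to(563.6,-132,55,88.35)
a=robot.get_image('scene')['pixels'][130:260,110:270,::-1]
b=robot.get_image('side')['pixels'][230:400,270:450,::-1]
f=lambda i:cv2.resize(i,(395,390),interpolation=cv2.INTER_CUBIC)
cv2.imwrite('pics/p6.png',np.hstack([f(a),f(b)]))"
```

```text
t 32.1 pos [ 564.2 -132.5  104.5] rpy [-1.7995e+02 -1.0000e-02  8.8400e+01] F [-1.   0.4 -1. ] w 0.319
units 0.009 -0.012 0.99 turn 0.007
```

View pics/p6.png

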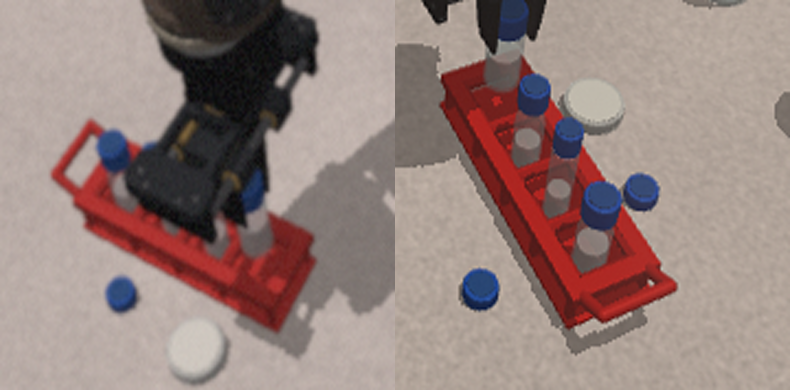

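servo_tool:
  plan: "0.01 -0.01 0.15 0;0.01 -0.01 0.35 0;0.01 -0.01 0.55 0;0.01 -0.01 0.7 0;0.01 -0.01 0.78 0"

```text
clock: 32.7
tool_pos: [563.0, -131.5, 64.5]
orientation: [-179.9, -0.0, 88.4]
contact_force: [-0.4, 0.2, -1.2]
gripper_width: 0.326
```

servo_tool:
  plan: "0 0 0.08 0;0 0 0.14 0;0 0 0.18 0;0 0 0.2 0;0 0 0.22 0"

```text
clock: 33.2
tool_pos: [563.4, -131.6, 54.8]
orientation: [180.0, 0.0, 88.4]
contact_force: [-2.8, 0.1, 10.8]
gripper_width: 0.319
```

servo_tool:
  plan: "0 0 0.01 0;0 0 0.02 0;0 0 0.03 0;0 0 0.03 0"

```text
clock: 33.6
tool_pos: [563.5, -131.7, 54.7]
orientation: [179.9, 0.0, 88.4]
contact_force: [-4.1, 0.9, 15.5]
gripper_width: 0.32
```

servo_tool:
  plan: "0 0 0 0;0 0 0 0;0 0 0 0;0 0 0 0"
  claw: 0.85

```text
clock: 34.0
tool_pos: [563.3, -131.6, 53.1]
orientation: [-180.0, -0.0, 88.4]
contact_force: [-0.3, -1.0, -0.2]
gripper_width: 0.603
```

servo_tool:
  plan: "0 0 -0.2 0;0 0 -0.8 0;0 0 -1.6 0;0 0 -2.5 0;0 0 -3.2 0"

```text
clock: 34.5
tool_pos: [563.4, -131.6, 216.4]
orientation: [179.9, 0.0, 88.4]
contact_force: [0.3, -0.4, -0.3]
gripper_width: 0.85
```

servo_tool:
  plan: "0.5 0 -0.2 0;1.3 0 -0.4 0;2.2 0 -0.6 0;3.0 0 -0.6 0;3.5 0 -0.6 0"

```text
clock: 35.0
tool_pos: [567.9, 45.8, 244.3]
orientation: [179.9, -0.0, 88.5]
contact_force: [-0.7, -0.9, -0.4]
gripper_width: 0.849
```

servo_tool:
  plan: "0 0 0 0;0 0 0 0;0 0 0 0;0 0 0 0"

```text
clock: 35.4
tool_pos: [568.2, 42.3, 243.2]
orientation: [180.0, 0.0, 88.3]
contact_force: [0.3, 0.5, 0.1]
gripper_width: 0.848
```

```bash
python3 -c "
from h import *
print(robot.get_state()['joint_velocities'])
a=robot.get_image('scene')['pixels'][130:260,110:270,::-1]
b=robot.get_image('side')['pixels'][230:400,270:450,::-1]
f=lambda i:cv2.resize(i,(395,390),interpolation=cv2.INTER_CUBIC)
cv2.imwrite('pics/p7.png',np.hstack([f(a),f(b)]))"
```

```text
[-0.02304698 -0.01986379  0.09235086 -0.02123813  0.11955036  0.06974588]
```

View pics/p7.png

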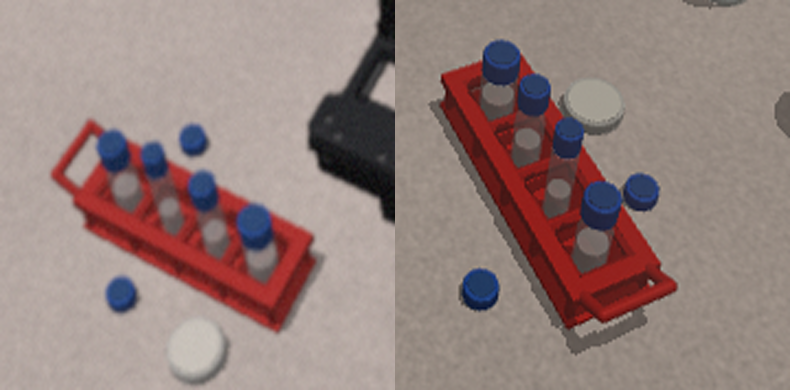

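All four vials stand upright in order wide, medium, slim, stout towards the handle, and the gripper is clear.

```bash
python3 -c "
from cell import robot
print(robot.hand_in())"
```

```text
the job is handed in; nothing more can be done
None
```

I moved all four vials from the heater to the carrier with the row reversed, in about 35 s of the 104 s allowed. The wide vial, which started next to the control panel, is in the well farthest from the handle. Medium and slim follow, and stout is next to the handle.

- **Grasp and placing:** I gripped each vial by its cap at 20 N with the fingers across the row. I lowered each one until the wrist felt the well floor (7 to 15 N), at the expected height to within about 1 mm, and only then released it.
- **Last check:** The final scene and side pictures show all four vials upright in the intended wells, with the gripper open and clear of everything. I judged this by eye and did not re-measure the vial positions before handing in.
- **Disagreement:** The fixed cameras and the wrist camera differed by up to about 3.5 mm for the vials and 3 mm for the carrier. I used values in between, which is well inside the 13 mm tolerance.

No check failed. The hand-in reported no verdict.

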